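# Dock the flanged probe in its slotted holder

## Task

Take the flanged probe that stands in the blue parts tray and slide it, upright, sideways into the slotted plate of the dock with its flange under the plate, all the way in until the red catch has sprung up behind the flange and holds the probe against the sprung brass contact pin; then let go. Feel your way in gently: the probe must never press on the dock with more than about 18 N. Leave the nut, the bushing and the mouse where they are.

Things in the scene. Friction and masses are not known exactly. Their poses are not given: they have to be found in the camera images.
- probe: upright flanged probe, 75 mm tall, 0.1 to 0.17 kg; origin at the centre of its underside, z up along its axis. From the bottom: steel flange 36 mm across, 6 mm thick; steel shank 18 mm across up to 30 mm; black round grip 20 mm across from 30 to 70 mm (take it about 48 mm up); steel nipple on top
- dock: fixed dock, grey base 184 x 84 x 8 mm; origin at the centre of its underside on the desk, z up, x = way the probe slides in, y across. On its rails a blue head 60 mm wide is clamped where the last user left it: offset d, -20 to +20 mm along x from its nominal place. d is not tracked, neither point follows it: feel for it
- catch (a joint): red ramped catch, 10 mm wide, on the slot's centre line, rising 5 mm out of the dock's floor: metres pressed down, 0 = up, 0.005 = flush. The flange rides up its ramp (12 mm long, from 4 mm before the plate's front) and presses it down with 2 to 3.5 N; it springs up square behind the flange when the probe's axis passes the true held place
- contact_pin (a joint): sprung brass pin in the slot's end, 40 mm above desk: metres pressed in, 0 = free. The shank meets it 3.5 mm before the true held place; it resists with 2 N, then 1 N more per mm: 5.5 N where the catch springs up, 8 N at the rigid slot end; friction adds up to 5 N to the push. 0.003 when the catch holds the released probe
- tray: fixed shallow blue tray 100 x 150 mm, walls 19 mm high, floor 3 mm thick; origin at the centre of its underside on the desk; the long side is its y. The probe stands on its floor.
- tray_nut: hexagon nut 21 x 18 x 12 mm in the tray, a bystander; origin at the centre of its underside
- tray_bushing: bushing 28 mm across, 10 mm high in the tray, a bystander; origin at the centre of its underside
- mouse: black computer mouse 61 x 116 x 36 mm on the desk, a bystander; origin at the centre of its underside
- slot_front (a point): fixed to the dock at x = 13 mm, y = 0, 30 mm above desk: nominal front edge of the aluminium slotted plate (true: d further along x). Head floor: flat, 30 mm above desk, from 82 mm before the plate's front (open apron) to 56 mm behind it; plate underside 8 mm, top 13 mm above it. Slot along x, 21 mm wide; mouth flared at 45 deg from 45 to 21 mm over the first 12 mm
- held_place (a point): fixed to the dock at x = 43 mm, y = 0, 30 mm above desk: nominal place of the probe's underside centre where the catch springs up behind it (true: d further along x); let go, it settles back about 1 mm on the catch. 2.5 mm further in the shank strikes the rigid slot end, so push just past and stop by feel. Above the plate all is free

How it is judged:
By the outcome, as a careful person would: the job done as asked, in the order asked, and still so for the second after the job is handed in, with the robot touching nothing.
It also fails if it takes over 72 s, if anything falls off the work surface, if the arm or the gripper's body presses on something with over 40 N, if the wrist force passes 120 N, or if a joint passes its speed limit or range.

## Robot

A 6-joint arm with a two-finger parallel gripper is mounted at the origin on a cart in front of the work surface, level with it; the furniture and walls round the work are solid. World frame = base frame: x ahead of the robot, y to its left, z up, the work surface at z = 0. Lengths are in mm, angles in rad, forces in N, time in s.
With the tool pointing down it reaches from about 350 to 975 mm from the base axis. Payload 17.4 kg.
Tool frame: the origin (TCP) lies at the very end of the fingers, on their centre line; the grasp point (between the pads) lies 19 mm behind it; z points along the fingers, y is the line along which they close (so a half turn about z gives the same grasp; the last joint's range is limited). The gripper opens to 85 mm and grips with 20 to 120 N. Pads are 22 mm wide; open, the fingers measure 114 mm over their backs; the gripper's body (76 mm by 85 mm) begins 54 mm behind the grasp point. The pads swing forward as they close: fully open they stand 13 mm farther back than shut.
Start: joints at [1.311, 0.116, 1.442, -0, 1.584, -0.038], TCP at [148.498, 658.468, 231.303] pointing down, gripper open.
Joint ranges: [-2.83, 2.83], [-0.83, 2.19], [0.07, 2.5], [-1.14, 4.28], [0.01, 3], [-2.97, 2.97]. Speed limits (rad/s): [1.89, 1.89, 2.22, 3.14, 3.14, 3.14].

## Interface

Orientations are given as [roll, pitch, yaw] about the fixed x, y, z axes, in that order (R = Rz(yaw) Ry(pitch) Rx(roll)).
In Python, from rig import manip gives the robot as it stands.
- The arm moves only by the shell command python3 -m inch 'ROWS'. ROWS is JSON, a list of rows, each a list of 3 entries, a list of its own where there are three numbers: the shift along the tool's x, y, z in m, then the turn, a rotation vector about the tool's x, y, z in rad, then the finger opening in m, from 0 to 0.0854. In form: [[[tx, ty, tz], [rx, ry, rz], fingers], ...]. A call has 1 to 10 rows; each row shifts and turns the commanded pose from where the row before left it, along the tool's axes as they then stand; what a row does not reach is not made up. A row lasts 1/8 s, in which the tool goes at most 62.5 mm and 10.7 degrees, less where a joint would pass 70% of its speed; a pose out of reach is approached as far as the arm can. A call is refused whole if a number of a shift passes 0.0625 or a number of a turn 0.188, either way. A call with a gripper value outside its range is refused whole. The fingers move at their own pace and stop on an object; the grip force is fixed at half the most. Time passes only in rows, so rows that do not move let the fingers close. It gives the time, the measured TCP pose, the force, the opening and the grip force at its end, in the units of the state.
- manip.observe(): the state, without advancing time (a new reading comes with each control period).
- manip.snapshot(name): name is "scene" or "top"; returns a dict with "color" (420x560x3 uint8, red, green, blue), "intrinsics" (3x3 intrinsics, pixels), "pose" (4x4, takes a point from camera to world coordinates). Camera axes: x right, y up, looking along -z (the intrinsics and any distortion apply to the point x, -y, -z); pixel columns grow to the right and rows downward; lengths in mm; the calibration is good to about 2 mm. A picture is of the moment at which its call begins. There is no depth.
- manip.sign_off(): hands the job in; it is judged then, once.
The state is a dict: "t": time; "qpos": joint angles; "dq": joint speeds; "effort": joint torques, N m; "ee_pos": TCP position; "tool_rot": TCP orientation; "contact_force": force on the tool from outside, world axes, zero at the start; "ft_torque": the same for the moment, N m; "opening": finger opening in mm; "grasp_force": force on a finger pad.
Only numpy, scipy, OpenCV 4.12 (cv2) and the standard library are available. Lean on these libraries where they do the work, as an engineer would, in place of code of your own. Each camera call takes 0.05 s, during which the arm holds its last target. There are 200 camera calls.

## Working session

There is one attempt and no reset: what is moved stays moved. The work goes in short steps, Python scripts to look and compute and a shell command to move; the robot and the scene stay as the last step left them, time stands still between calls to the robot, and variables do not carry over. Pictures are saved under pics/ and viewed, at most 10 in all, crops included, and the job is handed in when it is done.

```bash
ls; mkdir -p pics
python3 - <<'E'
from rig import manip
import cv2,json,numpy as np
print(manip.observe())
for n in("scene","top"):
    s=manip.snapshot(n); cv2.imwrite(f"pics/{n}0.png",s["color"][...,::-1])
    np.savez(f"{n}0.npz",**s); print(n,s["intrinsics"],s["pose"].round(3),[k for k in s])
E
```

```text
pics
{'t': 0.0, 'qpos': array([ 1.31119869e+00,  1.16466088e-01,  1.44224502e+00, -2.32115558e-05,
        1.58402232e+00, -3.78367246e-02]), 'dq': array([-0.0002316 ,  0.0021211 ,  0.00148531,  0.0001697 ,  0.00021321,
        0.00116275]), 'effort': array([ 1.14393039e-03, -7.31974840e+01, -6.32496643e+01, -6.53588032e-06,
        6.13283162e-03, -1.16760268e-05]), 'ee_pos': array([148.4549148 , 658.27592312, 230.58817035]), 'tool_rot': array([-3.14045182e+00, -1.99595156e-05,  2.91983143e+00]), 'contact_force': array([ 0.28706857,  0.31590853, -0.00915449]), 'ft_torque': array([-0.0309775 , -0.04040218,  0.03814583]), 'grasp_force': 0.0, 'opening': 85.75580244295276}
scene [[498.49125322   0.         278.67084226]
 [  0.         498.49125322 208.68359618]
 [  0.           0.           1.        ]] [[-8.94000e-01  3.00000e-01 -3.32000e-01  2.03414e+02]
 [-4.47000e-01 -6.11000e-01  6.53000e-01  6.04747e+02]
 [-7.00000e-03  7.32000e-01  6.81000e-01  7.36153e+02]
 [ 0.00000e+00  0.00000e+00  0.00000e+00  1.00000e+00]] ['color', 'intrinsics', 'pose']
top [[383.87389533   0.         279.03996324]
 [  0.         383.87389533 207.53757833]
 [  0.           0.           1.        ]] [[-3.000000e-03  9.900000e-01 -1.430000e-01  3.826780e+02]
 [-9.990000e-01 -8.000000e-03 -3.300000e-02 -5.867500e+01]
 [-3.400000e-02  1.430000e-01  9.890000e-01  1.005577e+03]
 [ 0.000000e+00  0.000000e+00  0.000000e+00  1.000000e+00]] ['color', 'intrinsics', 'pose']
```

View pics/scene0.png

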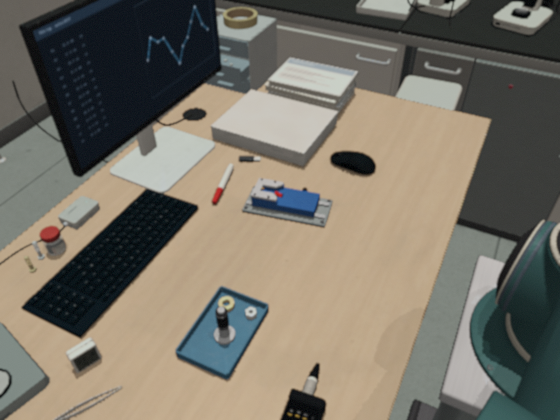

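View pics/top0.png

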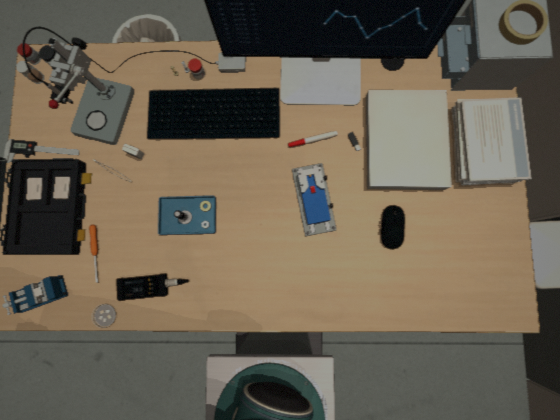

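The scene view shows the tray with the probe at about (222,325) and the dock at about (290,203). In the top view they are at about (183,214) and (314,200), and the mouse is at (392,227). I'll zoom in on both.

Run:
```python
import cv2,numpy as np
a=cv2.imread("pics/scene0.png");b=cv2.imread("pics/top0.png")
def c(i,x,y,w,h,W=400,H=300):return cv2.resize(i[y:y+h,x:x+w],(W,H),interpolation=cv2.INTER_CUBIC)
m=np.vstack([np.hstack([c(a,238,170,100,75,),c(b,264,158,104,78)]),np.hstack([c(a,172,282,120,90),c(b,148,185,80,60)])])
cv2.imwrite("pics/crop0.png",m)
```

```text
(no output)
```

View pics/crop0.png

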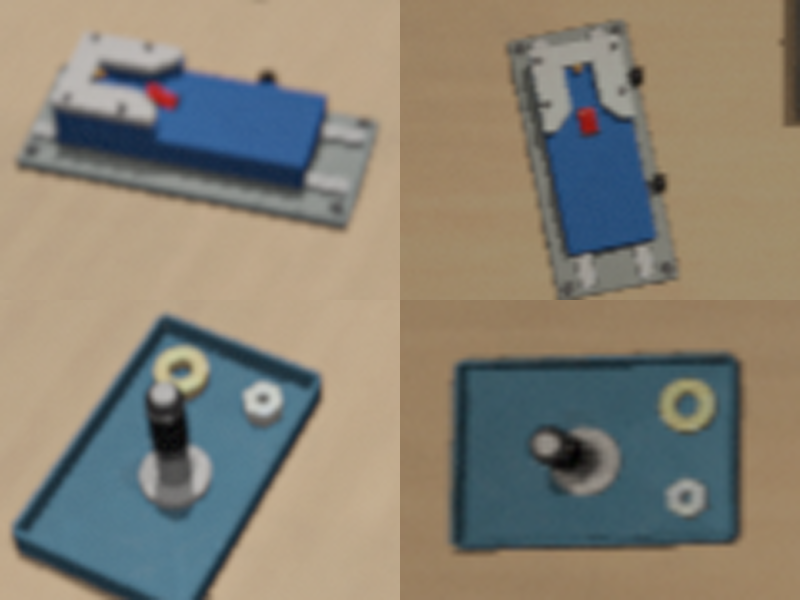

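The crops show the dock sliding direction running up the top image (plate at the far end, red catch at the mouth). The probe stands upright, with the flange at crop (176,475) and (585,462). I'll cast rays from these pixels.

```bash
cat > h.py <<'E'
import numpy as np
def ray(s,u,v,z):
    K=s["intrinsics"];P=s["pose"]
    d=P[:3,:3]@np.array([(u-K[0,2])/K[0,0],-(v-K[1,2])/K[1,1],-1]);o=P[:3,3]
    return (o+d*(z-o[2])/d[2])[:2]
def proj(s,p):
    K=s["intrinsics"];P=s["pose"];c=P[:3,:3].T@(np.array(p)-P[:3,3])
    return np.array([K[0,2]+K[0,0]*c[0]/-c[2],K[1,2]-K[1,1]*c[1]/-c[2]])
E
python3 - <<'E'
from h import *
S=np.load("scene0.npz");T=np.load("top0.npz")
# crop -> raw
sd=lambda x,y:(S,x/4+238-.375,y/4+170-.375); td=lambda x,y:(T,(x-400)/3.846+264-.37,y/3.846+158-.37)
st=lambda x,y:(S,x/3.333+172-.35,(y-300)/3.333+282-.35); tt=lambda x,y:(T,(x-400)/5+148-.4,(y-300)/5+185-.4)
def show(n,a,z): print(n,ray(*a,z).round(1))
show("flange S",st(176,473),9);show("flange T",tt(585,461),9)
show("nipple S",st(162,388),78);show("nipple T",tt(546,440),78)
show("bush S",st(182,371),13);show("bush T",tt(687,404),13)
show("nut S",st(263,401),15);show("nut T",tt(687,497),15)
for n,x,y in(("fl",510,44),("fr",626,22),("nr",677,278),("nl",560,300)): show("baseT "+n,td(x,y),8)
for n,x,y in(("nr",345,226),("nl",378,121),("fr",18,165)): show("baseS "+n,sd(x,y),8)
for n,x,y in(("nl",570,254),("nr",656,237)): show("headT "+n,td(x,y),30)
for n,x,y in(("nr",304,152),("nl",327,95)): show("headS "+n,sd(x,y),30)
for n,x,y in(("fl",530,45),("fr",613,32),("nl",548,132),("nr",636,123)): show("plateT "+n,td(x,y),43)
for n,x,y in(("fr",55,112),("fl",92,32),("nl",184,50),("nr",156,105)): show("plateS "+n,sd(x,y),43)
show("catchT",td(589,122),33);show("catchS",sd(163,97),33)
E
```

```text
flange S [501.6 224.9]
flange T [504.1 223.8]
nipple S [503.8 223.4]
nipple T [506.3 223.9]
bush S [529.7 171.7]
bush T [533.5 169.4]
nut S [481.  170.6]
nut T [484.1 167.8]
baseT fl [630.3 -60.9]
baseT fr [ 645.  -141.2]
baseT nr [ 467.3 -172.1]
baseT nl [452.9 -93.2]
baseS nr [451.  -87.3]
baseS nl [ 466.3 -170.2]
baseS fr [625.5 -52.9]
headT nl [481.8 -99.5]
headT nr [ 492.7 -156.4]
headS nr [ 483.8 -107.4]
headS nl [ 490.8 -154.2]
plateT fl [620.7 -74.2]
plateT fr [ 629.  -129.6]
plateT nl [561.6 -85.5]
plateT nr [ 567.1 -143.6]
plateS fr [607.9 -65.2]
plateS fl [ 621.6 -131.9]
plateS nl [ 569.6 -140.2]
plateS nr [563.  -93.4]
catchT [ 570.  -113.2]
catchS [ 567.7 -110.9]
```

```bash
python3 -m inch '[[[0,0,0],[0,0,0.167],0.085],[[0,0,0],[0,0,0.167],0.085],[[0,0,0],[0,0,0.167],0.085],[[0,0,0],[0,0,0.167],0.085],[[0,0,0],[0,0,0.167],0.085],[[0,0,0],[0,0,0.167],0.085],[[0,0,0],[0,0,0.165],0.085]]'; python3 -m inch '[[[-0.049,0.027,0],[0,0,0],0.06],[[-0.049,0.027,0],[0,0,0],0.06],[[-0.049,0.027,0],[0,0,0],0.06],[[-0.049,0.027,0],[0,0,0],0.06],[[-0.049,0.027,0],[0,0,0],0.06],[[-0.049,0.027,0],[0,0,0],0.06],[[-0.049,0.027,0],[0,0,0],0.06],[[-0.049,0.027,0],[0,0,0],0.06],[[-0.049,0.027,0],[0,0,0],0.06],[[-0.049,0.027,0],[0,0,0],0.06]]'; python3 -m inch '[[[0,0,0],[0,0,0],0.06]]'
```

```text
t: 0.98
ee_pos: [148.5, 658.3, 230.9]
tool_rot: [-3.141, 0.001, 1.747]
contact_force: [0.6, -0.5, -0.1]
opening: 84.9
grasp_force: 0.0
t: 2.22
ee_pos: [503.5, 223.8, 231.2]
tool_rot: [-3.142, -0.0, 1.753]
contact_force: [0.9, -0.2, -0.9]
opening: 60.1
grasp_force: 0.0
t: 2.35
ee_pos: [504.2, 222.8, 230.7]
tool_rot: [-3.141, 0.001, 1.749]
contact_force: [-0.3, 0.9, -0.6]
opening: 59.7
grasp_force: 0.0
```

```bash
python3 -m inch '[[[0,0,0.05],[0,0,0],0.06],[[0,0,0.05],[0,0,0],0.06],[[0,0,0.04],[0,0,0],0.06],[[0,0,0],[0,0,0],0.06]]'
python3 - <<'E'
from rig import manip
import cv2,numpy as np
a=manip.snapshot("scene")["color"][240:360,150:310,::-1];b=manip.snapshot("top")["color"][160:260,130:264,::-1]
r=lambda i:cv2.resize(i,(400,300),interpolation=cv2.INTER_CUBIC)
cv2.imwrite("pics/pre.png",np.hstack([r(a),r(b)]))
E
```

```text
t: 2.85
ee_pos: [500.8, 225.5, 88.5]
tool_rot: [-3.136, 0.001, 1.753]
contact_force: [-0.3, 0.5, 0.7]
opening: 59.9
grasp_force: 0.0
```

View pics/pre.png

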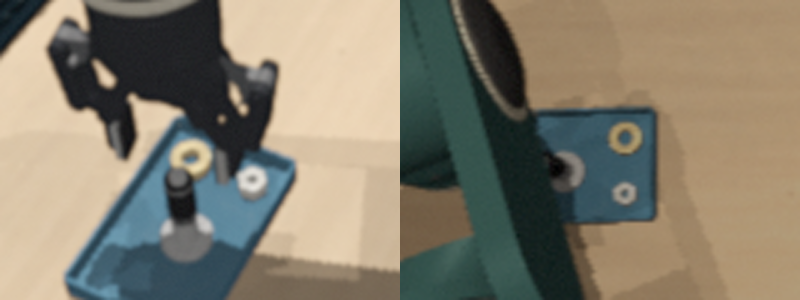

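The probe's nipple at (178,172) lies between the fingertips at (122,152) and (222,172), so the alignment is good. I'll go down and close.

```bash
python3 -m inch '[[[0,0,0.03],[0,0,0],0.06],[[0,0,0.027],[0,0,0],0.06],[[0,0,0],[0,0,0],0.06],[[0,0,0],[0,0,0],0.06]]';python3 -m inch '[[[0,0,0],[0,0,0],0.04],[[0,0,0],[0,0,0],0.03],[[0,0,0],[0,0,0],0.024],[[0,0,0],[0,0,0],0.02],[[0,0,0],[0,0,0],0.016],[[0,0,0],[0,0,0],0.01],[[0,0,0],[0,0,0],0.01]]'
```

```text
t: 3.45
ee_pos: [503.7, 226.0, 36.7]
tool_rot: [3.139, -0.001, 1.753]
contact_force: [0.7, 0.6, -0.2]
opening: 60.2
grasp_force: 0.0
t: 4.32
ee_pos: [502.9, 225.5, 34.5]
tool_rot: [3.141, -0.0, 1.753]
contact_force: [-0.7, -0.8, 4.5]
opening: 18.7
grasp_force: 58.5
```

```bash
python3 -m inch '[[[0,0,-0.02],[0,0,0],0.01],[[0,0,-0.04],[0,0,0],0.01],[[0,0,0],[0,0,0],0.01]]'; python3 -m inch '[[[-0.043,-0.0054,0],[0,0,0],0.01],[[-0.043,-0.0054,0],[0,0,0],0.01],[[-0.043,-0.0054,0],[0,0,0],0.01],[[-0.043,-0.0054,0],[0,0,0],0.01],[[-0.043,-0.0054,0],[0,0,0],0.01],[[-0.043,-0.0054,0],[0,0,0],0.01],[[-0.043,-0.0054,0],[0,0,0],0.01],[[-0.043,-0.0054,0],[0,0,0],0.01],[[0,0,0],[0,0,0],0.01],[[0,0,0],[0,0,0],0.01]]';  python3 - <<'E'
from rig import manip
import cv2,numpy as np
for k in range(1): print(manip.observe())
s=manip.snapshot("scene");np.savez("scene1.npz",**s);t=manip.snapshot("top");np.savez("top1.npz",**t)
a=s["color"][140:260,220:380,::-1];b=t["color"][150:246,264:392,::-1]
r=lambda i:cv2.resize(i,(400,300),interpolation=cv2.INTER_CUBIC)
cv2.imwrite("pics/at.png",np.hstack([cv2.resize(a,(800,600),interpolation=cv2.INTER_CUBIC)]));cv2.imwrite("pics/att.png",r(b))
E
```

```text
t: 4.7
ee_pos: [504.1, 226.0, 98.4]
tool_rot: [3.136, -0.001, 1.753]
contact_force: [-0.1, 0.4, -1.6]
opening: 18.6
grasp_force: 58.7
t: 5.95
ee_pos: [522.2, -120.5, 94.1]
tool_rot: [-3.141, -0.0, 1.752]
contact_force: [-0.1, -0.5, -1.2]
opening: 18.6
grasp_force: 58.8
{'t': 5.95, 'qpos': array([-2.74460520e-01, -1.17000131e-01,  1.90020789e+00,  2.06675267e-04,
        1.35904108e+00, -4.55985783e-01]), 'dq': array([ 0.0189969 , -0.00558942,  0.00165692,  0.00054039, -0.00068269,
       -0.00068422]), 'effort': array([-1.82906996e+00, -5.02912045e+01, -6.11359763e+01, -8.31969897e-02,
       -1.95531501e-02, -7.04894587e-02]), 'ee_pos': array([ 522.23590269, -120.49166936,   94.11641846]), 'tool_rot': array([-3.14109247e+00, -4.70341505e-04,  1.75227797e+00]), 'contact_force': array([-0.14970539, -0.54499796, -1.15606579]), 'ft_torque': array([0.01203263, 0.02825157, 0.02113623]), 'grasp_force': 58.759101033210754, 'opening': 18.638411323823114}
```

View pics/at.png

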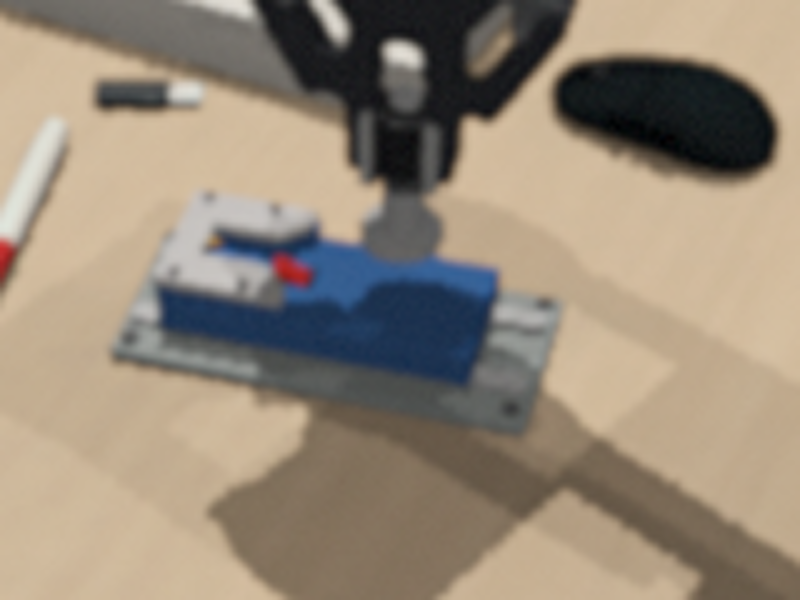

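The probe hangs over the apron, with the flange underside centre at about (401,235). The slot mouth is at about (290,255) and the catch at (293,270). I'll check the top view as well.

Run:
```python
import cv2,numpy as np
t=np.load("top1.npz")["color"][...,::-1]; s=np.load("scene0.npz")["color"][...,::-1]
cv2.imwrite("pics/m2.png",np.hstack([cv2.resize(s[172:222,240:290],(400,400),interpolation=cv2.INTER_CUBIC),cv2.resize(t[155:240,280:365],(400,400),interpolation=cv2.INTER_CUBIC)]))
```

```text
(no output)
```

View pics/m2.png

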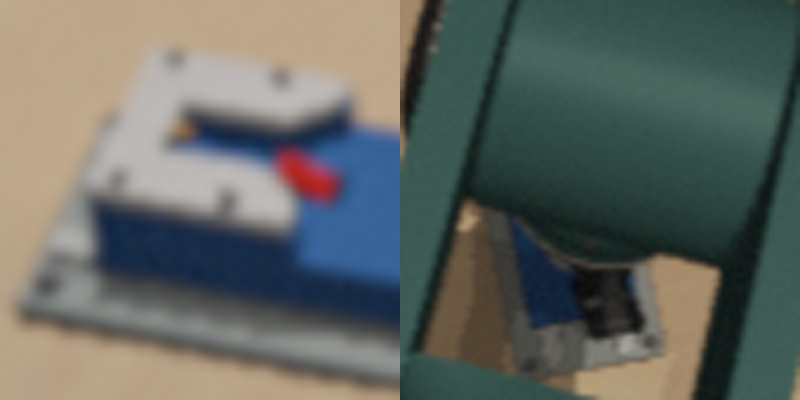

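The left panel shows four plate screws at (176,58), (281,76), (118,178) and (226,203), which are symmetric about the slot. The top view is blocked by the arm, so I'll use the scene view only.

Run:
```python
from h import *
S=np.load("scene0.npz")
f=lambda x,y,z:ray(S,x/8+240-.44,y/8+172-.44,z)
a,b,c,d=[f(x,y,43) for x,y in((176,58),(281,76),(118,178),(226,203))]
print(a,b,c,d);far=(a+c)/2;near=(b+d)/2;e=far-near;print("mid",far,near,"yaw",np.arctan2(e[1],e[0]),"perp",[np.arctan2(*(q*[1,-1])) for q in(c-a,d-b)])
print("slot inner -y",f(186,108,43),f(293,127,43)," +y",f(160,150,43),f(275,168,43),"catch",f(283,168,30),f(318,190,30))
for z in (62,66): 
  p=ray(S,401/5+220-.4,235/5+140-.4,z);print("probe",z,p)
p=ray(S,401/5+220-.4,235/5+140-.4,63)
u=np.array([np.cos(.182),np.sin(.182)]);n=np.array([-u[1],u[0]])
for q in(far,near,p):print((q-np.array([549,-114.5]))@u,(q-np.array([549,-114.5]))@n)
```

```text
[ 617.83631754 -129.17624094] [ 588.6141114  -134.93744113] [608.22508347 -78.52936344] [578.03583463 -82.2565615 ]
mid [ 613.03070051 -103.85280219] [ 583.32497302 -108.59700132] yaw 0.15836911990298191 perp [np.float64(-2.954053157572794), np.float64(-2.9434287817323805)]
slot inner -y [ 605.49081432 -111.7011529 ] [ 576.08257568 -117.34241595]  +y [603.60777944 -93.37559245] [ 572.83558302 -100.34346904] catch [ 577.82782375 -114.51616993] [ 565.35463009 -110.64478675]
probe 62 [ 522.85657588 -121.60088962]
probe 66 [ 520.96120881 -117.29119841]
64.90025789538151 -1.1180132488589734
34.82647477677445 -0.4072109726147025
-27.267875065720503 -1.1063385755703297
```

```bash
python3 -m inch '[[[0,0,0.015],[0,0,0],0.01],[[0,0,0.012],[0,0,0],0.01],[[0,0,0],[0,0,0],0.01],[[0,0,0],[0,0,0],0.01]]'; for i in 1 ; do python3 -m inch '[[[0,0,0.002],[0,0,0],0.01],[[0,0,0],[0,0,0],0.01]]'; python3 -m inch '[[[0,0,0.001],[0,0,0],0.01],[[0,0,0],[0,0,0],0.01]]' ; done
```

```text
t: 6.55
ee_pos: [522.6, -120.6, 67.3]
tool_rot: [-3.142, -0.0, 1.753]
contact_force: [-0.9, -0.2, -1.2]
opening: 18.3
grasp_force: 58.8
t: 6.8
ee_pos: [522.5, -120.8, 65.4]
tool_rot: [3.141, 0.0, 1.753]
contact_force: [-0.0, -0.4, -1.5]
opening: 18.8
grasp_force: 58.8
t: 7.05
ee_pos: [522.5, -120.7, 64.3]
tool_rot: [-3.142, -0.0, 1.753]
contact_force: [0.4, -0.5, -0.8]
opening: 18.7
grasp_force: 58.8
```

```bash
python3 -m inch '[[[0,0,0.001],[0,0,0],0.01],[[0,0,0],[0,0,0],0.01]]'; python3 -m inch '[[[0,0,0.0007],[0,0,0],0.01],[[0,0,0],[0,0,0],0.01]]'; python3 -m inch '[[[0,0,0.0005],[0,0,0],0.01],[[0,0,0],[0,0,0],0.01]]'
```

```text
t: 7.3
ee_pos: [522.4, -120.7, 63.2]
tool_rot: [-3.141, -0.0, 1.753]
contact_force: [-1.2, 0.0, -0.7]
opening: 18.2
grasp_force: 58.8
t: 7.55
ee_pos: [522.5, -120.7, 62.5]
tool_rot: [-3.141, 0.0, 1.753]
contact_force: [-0.6, 0.6, -0.8]
opening: 18.6
grasp_force: 58.8
t: 7.8
ee_pos: [522.5, -120.7, 62.1]
tool_rot: [-3.142, 0.0, 1.753]
contact_force: [0.1, -0.0, -1.2]
opening: 18.9
grasp_force: 58.8
```

```bash
python3 -m inch '[[[0,0,0.0005],[0,0,0],0.01],[[0,0,0],[0,0,0],0.01]]' | grep -E "pos|force"; python3 -m inch '[[[0,0,0.0004],[0,0,0],0.01],[[0,0,0],[0,0,0],0.01]]'| grep -E "pos|force"; python3 -m inch '[[[0,0,0.0004],[0,0,0],0.01],[[0,0,0],[0,0,0],0.01]]'| grep -E "pos|force"
```

```text
ee_pos: [522.5, -120.7, 61.6]
contact_force: [0.3, 0.2, -1.4]
grasp_force: 58.8
ee_pos: [522.6, -120.8, 61.6]
contact_force: [-2.6, -0.4, 5.0]
grasp_force: 59.0
ee_pos: [522.6, -120.8, 61.5]
contact_force: [-5.6, 0.7, 9.9]
grasp_force: 59.7
```

```bash
python3 -m inch '[[[0,0,-0.0014],[0,0,0],0.01],[[0,0,0],[0,0,0],0.01]]' | grep -E "pos|force"; python3 -m inch '[[[0,0.004,0],[0,0,0],0.01],[[0,0.005,0],[0,0,0],0.01],[[0,0.005,0],[0,0,0],0.01],[[0,0.004,0],[0,0,0],0.01],[[0,0.002,0],[0,0,0],0.01],[[0,0,0],[0,0,0],0.01]]'| grep -E "pos|force";for i in 1; do python3 -m inch '[[[0,0.002,0],[0,0,0],0.01],[[0,0.002,0],[0,0,0],0.01],[[0,0,0],[0,0,0],0.01]]'| grep -E "pos|force"; done
```

```text
ee_pos: [522.5, -120.7, 62.1]
contact_force: [0.2, -0.3, -1.0]
grasp_force: 58.7
ee_pos: [542.2, -117.0, 62.1]
contact_force: [0.1, -0.2, -1.5]
grasp_force: 58.7
ee_pos: [546.2, -116.4, 62.3]
contact_force: [0.6, 0.4, -0.8]
grasp_force: 58.7
```

```bash
for i in 1; do python3 -m inch '[[[0,0.0015,0],[0,0,0],0.01],[[0,0.0015,0],[0,0,0],0.01],[[0,0,0],[0,0,0],0.01]]'| grep -E "pos|act_force";python3 -m inch '[[[0,0.0015,0],[0,0,0],0.01],[[0,0.0015,0],[0,0,0],0.01],[[0,0,0],[0,0,0],0.01]]'| grep -E "pos|act_force"; python3 -m inch '[[[0,0.0015,0],[0,0,0],0.01],[[0,0.0015,0],[0,0,0],0.01],[[0,0,0],[0,0,0],0.01]]'| grep -E "pos|act_force"; done
```

```text
ee_pos: [549.1, -115.8, 62.2]
contact_force: [-2.1, -0.7, -0.1]
ee_pos: [552.2, -115.3, 62.3]
contact_force: [-2.0, -0.4, 1.3]
ee_pos: [555.1, -114.7, 62.2]
contact_force: [-2.8, -0.7, 1.9]
```

```bash
for i in 1; do python3 -m inch '[[[0,0.0015,0],[0,0,0],0.01],[[0,0.0015,0],[0,0,0],0.01],[[0,0,0],[0,0,0],0.01]]'| grep -E "pos|act_force";python3 -m inch '[[[0,0.0015,0],[0,0,0],0.01],[[0,0.0015,0],[0,0,0],0.01],[[0,0,0],[0,0,0],0.01]]'| grep -E "pos|act_force"; python3 -m inch '[[[0,0.001,0],[0,0,0],0.01],[[0,0.001,0],[0,0,0],0.01],[[0,0,0],[0,0,0],0.01]]'| grep -E "pos|act_force"; python3 -m inch '[[[0,0.001,0],[0,0,0],0.01],[[0,0.001,0],[0,0,0],0.01],[[0,0,0],[0,0,0],0.01]]'| grep -E "pos|act_force"; done
```

```text
ee_pos: [558.3, -114.1, 62.4]
contact_force: [-0.4, -0.1, 1.3]
ee_pos: [561.0, -113.6, 62.2]
contact_force: [-0.8, -1.2, 1.4]
ee_pos: [562.9, -113.3, 62.2]
contact_force: [-1.3, 0.1, 1.0]
ee_pos: [564.9, -112.9, 62.2]
contact_force: [-2.0, -0.5, 0.8]
```

```bash
for i in 1; do python3 -m inch '[[[0,0.001,0],[0,0,0],0.01],[[0,0.001,0],[0,0,0],0.01],[[0,0,0],[0,0,0],0.01]]'| grep -E "pos|act_force";python3 -m inch '[[[0,0.001,0],[0,0,0],0.01],[[0,0.001,0],[0,0,0],0.01],[[0,0,0],[0,0,0],0.01]]'| grep -E "pos|act_force"; python3 -m inch '[[[0,0.001,0],[0,0,0],0.01],[[0,0.001,0],[0,0,0],0.01],[[0,0,0],[0,0,0],0.01]]'| grep -E "pos|act_force"; done
```

```text
ee_pos: [566.9, -112.5, 62.2]
contact_force: [-1.0, -0.5, 0.9]
ee_pos: [568.9, -112.2, 62.2]
contact_force: [-1.4, -0.2, 1.7]
ee_pos: [570.8, -111.8, 62.2]
contact_force: [-0.7, 0.1, 1.6]
```

```bash
for i in 1; do python3 -m inch '[[[0,0.001,0],[0,0,0],0.01],[[0,0.001,0],[0,0,0],0.01],[[0,0,0],[0,0,0],0.01]]'| grep -E "pos|act_force";python3 -m inch '[[[0,0.001,0],[0,0,0],0.01],[[0,0.001,0],[0,0,0],0.01],[[0,0,0],[0,0,0],0.01]]'| grep -E "pos|act_force"; python3 -m inch '[[[0,0.001,0],[0,0,0],0.01],[[0,0.001,0],[0,0,0],0.01],[[0,0,0],[0,0,0],0.01]]'| grep -E "pos|act_force"; python3 -m inch '[[[0,0.001,0],[0,0,0],0.01],[[0,0.001,0],[0,0,0],0.01],[[0,0,0],[0,0,0],0.01]]'| grep -E "pos|act_force"; done
```

```text
ee_pos: [572.7, -111.5, 62.2]
contact_force: [-2.6, 0.2, 2.2]
ee_pos: [574.7, -111.1, 62.2]
contact_force: [-1.3, -0.7, 1.7]
ee_pos: [576.7, -110.7, 62.2]
contact_force: [-1.6, -0.5, 1.0]
ee_pos: [578.7, -110.4, 62.2]
contact_force: [-0.7, -0.2, 2.0]
```

```bash
for i in 1; do python3 -m inch '[[[0,0.001,0],[0,0,0],0.01],[[0,0.001,0],[0,0,0],0.01],[[0,0,0],[0,0,0],0.01]]'| grep -E "pos|act_force";python3 -m inch '[[[0,0.001,0],[0,0,0],0.01],[[0,0.001,0],[0,0,0],0.01],[[0,0,0],[0,0,0],0.01]]'| grep -E "pos|act_force"; python3 -m inch '[[[0,0.001,0],[0,0,0],0.01],[[0,0.001,0],[0,0,0],0.01],[[0,0,0],[0,0,0],0.01]]'| grep -E "pos|act_force"; python3 -m inch '[[[0,0.001,0],[0,0,0],0.01],[[0,0.001,0],[0,0,0],0.01],[[0,0,0],[0,0,0],0.01]]'| grep -E "pos|act_force"; done
```

```text
ee_pos: [580.6, -110.0, 62.2]
contact_force: [-1.9, -0.9, 1.5]
ee_pos: [582.6, -109.6, 62.2]
contact_force: [-1.4, -0.2, 2.1]
ee_pos: [584.5, -109.3, 62.2]
contact_force: [-1.1, -0.0, 1.9]
ee_pos: [586.6, -109.0, 62.2]
contact_force: [-1.1, 0.6, 2.0]
```

```bash
for i in 1 ; do python3 -m inch '[[[0,0.001,0],[0,0,0],0.01],[[0,0,0],[0,0,0],0.01]]'| grep -E "pos|act_force";python3 -m inch '[[[0,0.001,0],[0,0,0],0.01],[[0,0,0],[0,0,0],0.01]]'| grep -E "pos|act_force"; python3 -m inch '[[[0,0.001,0],[0,0,0],0.01],[[0,0,0],[0,0,0],0.01]]'| grep -E "pos|act_force"; python3 -m inch '[[[0,0.001,0],[0,0,0],0.01],[[0,0,0],[0,0,0],0.01]]'| grep -E "pos|act_force"; done
```

```text
ee_pos: [587.5, -108.8, 62.2]
contact_force: [-1.9, -0.2, 0.7]
ee_pos: [588.5, -108.6, 62.2]
contact_force: [-2.8, -1.0, 1.9]
ee_pos: [589.5, -108.4, 62.2]
contact_force: [-0.7, -1.1, 1.7]
ee_pos: [590.4, -108.2, 62.2]
contact_force: [-1.6, -0.6, 1.1]
```

```bash
for i in 1 ; do python3 -m inch '[[[0,0.0007,0],[0,0,0],0.01],[[0,0,0],[0,0,0],0.01]]'| grep -E "pos|act_force";python3 -m inch '[[[0,0.0007,0],[0,0,0],0.01],[[0,0,0],[0,0,0],0.01]]'| grep -E "pos|act_force"; python3 -m inch '[[[0,0.0007,0],[0,0,0],0.01],[[0,0,0],[0,0,0],0.01]]'| grep -E "pos|act_force"; python3 -m inch '[[[0,0.0007,0],[0,0,0],0.01],[[0,0,0],[0,0,0],0.01]]'| grep -E "pos|act_force"; done
```

```text
ee_pos: [591.1, -108.1, 62.2]
contact_force: [-1.5, -0.0, 2.1]
ee_pos: [591.8, -108.0, 62.2]
contact_force: [-2.3, -0.2, 1.6]
ee_pos: [592.4, -107.9, 62.2]
contact_force: [-2.6, -1.2, 2.5]
ee_pos: [593.1, -107.7, 62.2]
contact_force: [-3.6, -0.6, 1.7]
```

```bash
for i in 1 ; do python3 -m inch '[[[0,0.0006,0],[0,0,0],0.01],[[0,0,0],[0,0,0],0.01]]'| grep -E "pos|act_force";python3 -m inch '[[[0,0.0006,0],[0,0,0],0.01],[[0,0,0],[0,0,0],0.01]]'| grep -E "pos|act_force"; python3 -m inch '[[[0,0.0006,0],[0,0,0],0.01],[[0,0,0],[0,0,0],0.01]]'| grep -E "pos|act_force"; done
```

```text
ee_pos: [593.6, -107.6, 62.1]
contact_force: [-4.3, -1.4, 2.1]
ee_pos: [594.2, -107.5, 62.1]
contact_force: [-4.8, -1.4, 2.3]
ee_pos: [594.8, -107.4, 62.1]
contact_force: [-5.2, 0.5, 1.9]
```

```bash
for i in 1 ; do python3 -m inch '[[[0,0.0005,0],[0,0,0],0.01],[[0,0,0],[0,0,0],0.01]]'| grep -E "pos|act_force";python3 -m inch '[[[0,0.0005,0],[0,0,0],0.01],[[0,0,0],[0,0,0],0.01]]'| grep -E "pos|act_force"; python3 -m inch '[[[0,0.0005,0],[0,0,0],0.01],[[0,0,0],[0,0,0],0.01]]'| grep -E "pos|act_force"; done
```

```text
ee_pos: [595.3, -107.3, 62.0]
contact_force: [-3.5, -0.3, -0.8]
ee_pos: [595.8, -107.2, 62.1]
contact_force: [-5.6, -0.7, 0.0]
ee_pos: [596.2, -107.1, 62.1]
contact_force: [-5.0, -0.8, 0.7]
```

```bash
for i in 1 ; do python3 -m inch '[[[0,0.0005,0],[0,0,0],0.01],[[0,0,0],[0,0,0],0.01]]'| grep -E "pos|act_force";python3 -m inch '[[[0,0,0],[0,0,0],0.01],[[0,0,0],[0,0,0],0.01]]'| grep -E "pos|act_force"; python3 -m inch '[[[0,0.0005,0],[0,0,0],0.01],[[0,0,0],[0,0,0],0.01]]'| grep -E "pos|act_force"; done
python3 - <<'E'
from rig import manip
import cv2
s=manip.snapshot("scene")["color"][165:225,240:320,::-1]
cv2.imwrite("pics/in.png",cv2.resize(s,(800,600),interpolation=cv2.INTER_CUBIC))
E
```

```text
ee_pos: [596.7, -107.0, 62.0]
contact_force: [-5.9, -1.3, 0.5]
ee_pos: [596.6, -107.1, 62.1]
contact_force: [-5.7, -0.9, 1.2]
ee_pos: [597.1, -107.0, 62.1]
contact_force: [-5.5, -0.2, 1.5]
```

View pics/in.png

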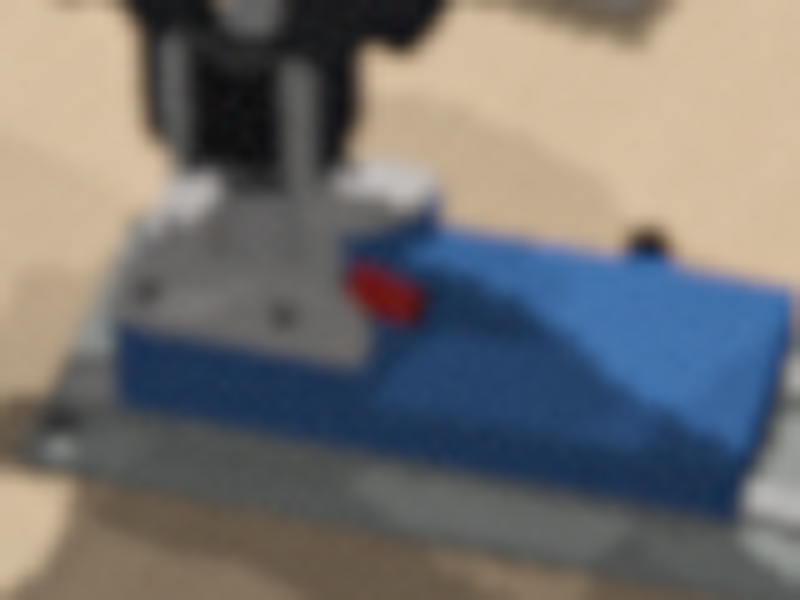

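The red catch at (385,293) has the same size and place as when it was up in the first image, so it has sprung. I'll ease back slightly to confirm it holds.

```bash
for i in 1 ; do python3 -m inch '[[[0,-0.0008,0],[0,0,0],0.01],[[0,0,0],[0,0,0],0.01]]'| grep -E "pos|act_force";python3 -m inch '[[[0,-0.0007,0],[0,0,0],0.01],[[0,0,0],[0,0,0],0.01]]'| grep -E "pos|act_force"; python3 -m inch '[[[0,-0.0005,0],[0,0,0],0.01],[[0,0,0],[0,0,0],0.01]]'| grep -E "pos|act_force"; done
```

```text
ee_pos: [596.3, -107.1, 62.0]
contact_force: [-4.6, -0.6, 1.4]
ee_pos: [595.7, -107.2, 62.1]
contact_force: [-4.6, -1.7, 0.5]
ee_pos: [595.4, -107.3, 62.1]
contact_force: [-3.5, -0.6, -0.6]
```

```bash
for i in 1 ; do python3 -m inch '[[[0,-0.0005,0],[0,0,0],0.01],[[0,0,0],[0,0,0],0.01]]'| grep -E "pos|act_force";python3 -m inch '[[[0,-0.0005,0],[0,0,0],0.01],[[0,0,0],[0,0,0],0.01]]'| grep -E "pos|act_force"; done
```

```text
ee_pos: [595.1, -107.3, 62.2]
contact_force: [-1.0, -0.6, -2.3]
ee_pos: [594.8, -107.4, 62.3]
contact_force: [4.5, 2.0, -4.1]
```

```bash
python3 -m inch '[[[0,0.0004,0.0004],[0,0,0],0.01],[[0,0,0],[0,0,0],0.01]]'| grep -E "pos|act_force";python3 -m inch '[[[0,0,0],[0,0,0],0.02],[[0,0,0],[0,0,0],0.024],[[0,0,0],[0,0,0],0.032],[[0,0,0],[0,0,0],0.045],[[0,0,0],[0,0,0],0.05]]'; python3 -m inch '[[[0,0,-0.01],[0,0,0],0.05],[[0,0,-0.03],[0,0,0],0.05],[[0,0,-0.04],[0,0,0],0.05],[[0,0,-0.04],[0,0,0],0.05],[[-0.05,0,-0.03],[0,0,0],0.05],[[-0.06,0,0],[0,0,0],0.05],[[-0.06,0,0],[0,0,0],0.05],[[0,0,0],[0,0,0],0.05]]';python3 - <<'E'
from rig import manip
import cv2,numpy as np
r=lambda i:cv2.resize(i,(400,300),interpolation=cv2.INTER_CUBIC)
a=manip.snapshot("scene")["color"][...,::-1];b=manip.snapshot("top")["color"][...,::-1]
cv2.imwrite("pics/end.png",np.vstack([np.hstack([r(a[155:230,230:330]),r(b[140:215,270:370])]),np.hstack([r(a[90:390,130:530]),r(b)])]))
E
```

```text
ee_pos: [594.9, -107.4, 62.1]
contact_force: [2.2, 1.3, 1.0]
t: 23.1
ee_pos: [594.8, -107.4, 61.8]
tool_rot: [-3.142, 0.0, 1.753]
contact_force: [-0.7, 0.7, -0.9]
opening: 49.8
grasp_force: 0.0
t: 24.1
ee_pos: [625.4, -278.0, 211.7]
tool_rot: [-3.141, 0.0, 1.749]
contact_force: [-0.5, 0.3, -0.2]
opening: 50.1
grasp_force: 0.0
```

View pics/end.png

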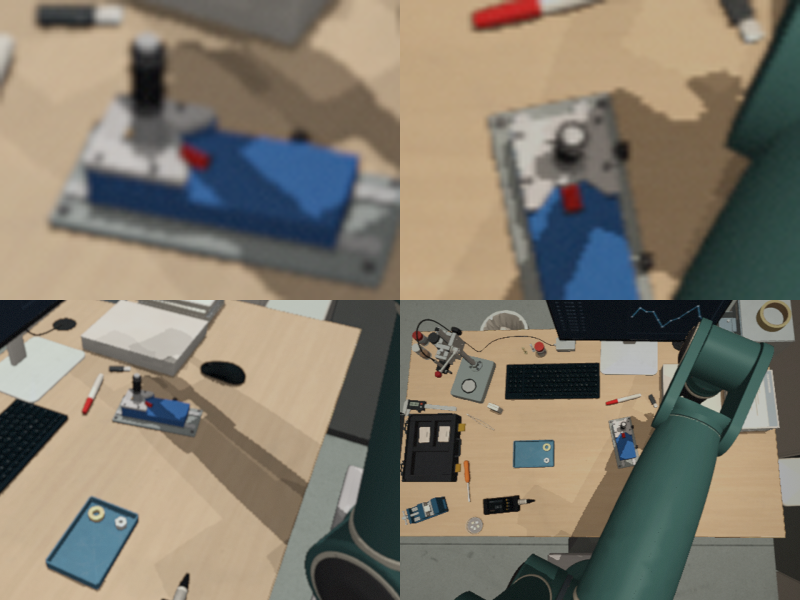

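The probe stands upright in the slot at (148,75). The red catch is up behind it, the nut, bushing and mouse haven't moved, and the arm is clear.

```bash
python3 -c "
from rig import manip
print(manip.sign_off())"
```

```text
the job is handed in; nothing more can be done
None
```

The probe is upright in the dock, held by the red catch against the contact pin, and released; I handed the job in at about 24 s, and the dock force readings I took peaked at about 11 N.

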